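# Close the tile-reading jig over a facade sample

## Robot

A 6-joint arm with a two-finger parallel gripper is mounted at the origin on the work surface. World frame = base frame: x ahead of the robot, y to its left, z up, the work surface at z = 0. Lengths are in m, angles in rad, forces in N, time in s.
With the tool pointing down it reaches from about 0.375 to 0.9 m from the base axis. Payload 3.1 kg.
Tool frame: the origin (TCP) lies on the centre line of the jaws, within the pads' length; the fingertips stand robot.finger_overhang ahead of it and the grasp point (between the pads) lies 2 mm behind it (robot.finger_overhang is the distance from the TCP to the fingertips, in m); z points along the fingers, y is the direction in which the jaws open and shut (so a half turn about z gives the same grasp; the last joint's range is limited). The gripper opens to 87 mm and grips with 3 to 60 N. Pads are 19 mm wide; open, the fingers measure 117 mm over their backs; the gripper's body (75 mm by 190 mm) begins 51 mm behind the grasp point.
Start: joints at [1.103, 0.527, 1.433, -0, 1.181, -0.178], TCP at [0.179, 0.599, 0.24] pointing down, gripper open.
Joint ranges: [-3.08, 3.08], [-0.75, 2.2], [0.22, 2.44], [-1.43, 4.57], [0, 2.65], [-2.85, 2.85]. Speed limits (rad/s): [2.79, 2.79, 3.14, 3.14, 3.14, 3.14].

## Interface

Orientations are given as a unit quaternion [x, y, z, w].
In Python, from rig import robot gives the robot as it stands. The module is installed in compiled form; this text tells all that it offers.
- The arm moves only by the tool step_arm, never from a script. Its arguments are lists of equal length, an entry for each row: "slide": the shift along the tool's x, y, z in mm, a list of three; "twist": the turn about the tool's z in degrees. A call has 1 to 20 rows; each row shifts and turns the commanded pose from where the row before left it, along the tool's axes as they then stand; what a row does not reach is not made up. A row lasts 1/12 s, in which the tool goes at most 41.7 mm and 7.16 degrees, less where a joint would pass 70% of its speed; a pose out of reach is approached as far as the arm can. A call is refused whole if a number of a shift passes 41.7 or a number of a turn 7.16, either way. A call with a gripper value outside its range is refused whole. "jaw" is the finger opening in mm, from 0 to 87, set as the call begins (left out, the last holds). The fingers move at their own pace and stop on an object; "force" is the grip in N (left out, the last holds). Time passes only in rows, so rows that do not move let the fingers close. It gives the time, the measured TCP pose, the force and the opening at its end, in the units of the state.
- robot.get_obs(): the state, without advancing time (a new reading comes with each control period).
- robot.camera(name): name is "scene" or "side" or "wrist"; returns a dict with "color" (384x512x3 uint8, blue, green, red), "depth" (384x512 float32, m along the optical axis (not along the pixel's ray), 0 where there is no reading), "camera_matrix" (3x3 intrinsics, pixels), "origin" and "orientation" of the camera in the world. Camera axes: x right, y down, z forward; pixel columns grow to the right and rows downward; lengths in m; the calibration is good to about 2 mm. A picture is of the moment at which its call begins.
- robot.hand_in(): hands the job in, once; it reports no verdict.
The state is a dict: "time": time; "q": joint angles; "joint_velocities": joint speeds; "joint_torque": joint torques, N m; "position": TCP position; "tool_rot": TCP orientation; "ft_force": force on the tool from outside, world axes, zero at the start; "moment": the same for the moment, N m; "grip_width": finger opening in m.
Only numpy, scipy, OpenCV 4.12 (cv2) and the standard library are available. Lean on these libraries where they do the work, as an engineer would, in place of code of your own. Each camera call takes 0.05 s, during which the arm holds its last target.

## Task

Lay the terracotta brick slip in the nest of the grey colour-reading jig and let go of it. Then take the white cover by its black handle and lay it in the channel between the jig's two rails, orange dot towards the brass locating pin; the cover hides the pin, so slide it along the channel until the slot in its underside drops over the pin and it lies flat on the jig, and press it down firmly (about 15 N) to shut out the light. Finish with the hand still holding the handle down, pressing to the very end without letting go, and leave the other things on the bench where they are.

Things in the scene. Friction and masses are not known exactly. Their poses are not given: they have to be found in the camera images.
- jig: Grey colour-reading jig, fixed to the bench: block 190 (x) x 140 (y) mm, flat top 24 mm above the bench. Origin: centre of its underside; z up; its x runs along the channel. Two bright rails along its long sides stand 12 mm above the top; between them lies the channel, 120 mm wide (jig y -60 to 60 mm), open at both ends. Nest towards -x, brass pin towards +x.
- nest (a point): Centre of the floor of the jig's nest (jig x -20, y 0 mm; 8 mm above the bench, 16 mm below the jig's top), axes as the jig. The nest is a pocket 74 (x) x 44 (y) mm with a dark window in its floor. Finger notches 32 mm wide, as deep as the pocket, at the middle of its two long sides run out to 47 mm either side of the centre.
- pin_slot (a point): Middle of the dark slot in the jig's top in which the pin is set (jig x 40, y 0, z 24 mm), axes as the jig. The brass pin, fixed, on the centre line, stands anywhere from 12 mm short of this point to 12 mm beyond it along x, new each time; its place is not reported: feel for it or look. Pin: 12 mm diameter, 6 mm above the top, upper half coned to 7 mm.
- slip_center (a point): Terracotta brick slip to be read: 70 (x) x 40 (y) x 14 (z) mm, about 80 g. The point is its centre, 7 mm above its underside; x is its long side, either end may lead. Starts flat on the bench. In the nest (2 mm of play all round) its long side lies along the jig's x, its centre is 15 mm above the bench and its top 2 mm below the jig's top.
- cover_handle (a point): Centre of the cover's black bar handle: 14 mm thick (x), 80 mm long (y), 30 mm tall, across the middle of the plate; the point is 25 mm above the cover's underside, 15 mm above the plate's upper face. Axes as the cover. On the jig: 55 mm above the bench while the cover still rides level on the pin's top, 49 mm when it has dropped on.
- cover_dot (a point): Orange dot on the plate's upper face, 40 mm along the cover's +x from the handle. Under it, in the underside, is a blind slot 16 (x) x 22 (y) mm, 8 mm deep, which takes the pin (2 mm of play either way along x, 5 mm across).
- cover: The white cover: plate 160 (x) x 112 (y) x 10 mm with handle, 0.3 to 0.42 kg, starting flat on the bench; origin at the centre of its underside, z up, its +x towards the dot. On the jig its +x points the same way as the jig's +x, with 4 mm of play to each rail.
- slip: The terracotta slip as a whole; origin at the centre of its underside, 7 mm below the centre point.
- tile_blue: Bystander, leave alone: blue glazed square tile sample 55 x 55 x 9 mm; origin at the centre of its underside.
- tile_hex: Bystander, leave alone: white hexagonal tile sample 60 mm across, 9 mm thick; origin at the centre of its underside.
- tile_round: Bystander, leave alone: green round glass tile sample 56 mm across, 9 mm thick; origin at the centre of its underside.
- tape: Bystander, leave alone: red roll of tape lying flat, 90 mm across, 45 mm high; origin at the centre of its underside.
- carton: Bystander, leave alone: small brown carton 90 x 90 x 70 mm; origin at the centre of its underside.
- pencil: Bystander, leave alone: flat yellow carpenter's pencil 170 x 12 x 8 mm; origin at the centre of its underside.
- loupe: Bystander, leave alone: black stand loupe 40 mm across, 40 mm high; origin at the centre of its underside.
Mind the look-alikes: they are no part of the job. Leave any purple or turquoise look-alike of the cover alone.

How it is judged:
By the outcome, as a careful person would: the job done as asked, in the order asked, and still so for the second after the job is handed in, while the arm keeps its last pose, push and grip.
It also fails if it takes over 61 s, if anything falls off the work surface, if the arm or the gripper's body presses on something with over 40 N, if the wrist force passes 120 N, or if a joint passes its speed limit or range.

## Working session

There is one attempt and no reset: what is moved stays moved. The work goes in short steps, Python scripts to look and compute and a tool call to move; the robot and the scene stay as the last step left them, time stands still between calls to the robot, and variables do not carry over. Pictures are saved under pics/ and viewed, and the job is handed in when it is done.

Besides the shell and the picture viewer there is one more tool, called after "Request:" by a JSON object that holds its "op" and its "data", one argument or row to a line. step_arm: Moves the arm, as the interface text tells. Its arguments: {"type":"object","properties":{"slide":{"type":"array","items":{"type":"array","items":{"type":"number"}}},"twist":{"type":"array","items":{"type":"number"}},"jaw":{"type":"number"},"force":{"type":"number"}},"required":["slide","twist"]}

```bash
mkdir -p pics; cat > h.py <<'E'
import numpy as np,cv2,pickle
from rig import robot
from scipy.spatial.transform import Rotation as R
def grab(n,tag):
    c=robot.camera(n); pickle.dump(c,open(f'pics/{n}_{tag}.pkl','wb')); cv2.imwrite(f'pics/{n}_{tag}.png',c['color']); return c
def load(n,tag): return pickle.load(open(f'pics/{n}_{tag}.pkl','rb'))
def ray(c,uv):
    K=np.array(c['camera_matrix']); d=np.linalg.inv(K)@np.array([uv[0],uv[1],1.])
    return np.array(c['origin']),R.from_quat(c['orientation']).as_matrix()@d
def onz(c,uv,z):
    o,d=ray(c,uv); return o+d*(z-o[2])/d[2]
def proj(c,p):
    q=R.from_quat(c['orientation']).as_matrix().T@(np.array(p)-np.array(c['origin'])); k=np.array(c['camera_matrix'])@q; return k[:2]/k[2]
def cloud(c):
    K=np.array(c['camera_matrix']);d=c['depth'];v,u=np.mgrid[:d.shape[0],:d.shape[1]]
    P=np.stack([(u-K[0,2])/K[0,0]*d,(v-K[1,2])/K[1,1]*d,d],-1)
    return P@R.from_quat(c['orientation']).as_matrix().T+np.array(c['origin'])
E
python3 - <<'E'
from h import *
o=robot.get_obs(); print(o)
print(robot.finger_overhang)
for n in('scene','side','wrist'):
    c=grab(n,'0'); print(n,c['origin'],c['orientation'])
E
```

```text
{'time': 0.0, 'q': array([ 1.10246856e+00,  5.28462199e-01,  1.43391097e+00, -1.90097321e-05,
        1.18139201e+00, -1.78467992e-01]), 'joint_velocities': array([-0.00196222,  0.00057159, -0.00016889, -0.00153452, -0.00027817,
        0.00074894]), 'joint_torque': array([ 1.17392491e-05, -4.40032017e+01, -1.76598877e+01,  6.32483815e-02,
        5.80995844e-02, -1.48583476e-04]), 'position': array([0.17827185, 0.59830392, 0.23857128]), 'tool_rot': array([ 1.44419386e-01,  9.89515973e-01, -1.03274453e-03, -3.36869604e-04]), 'ft_force': array([-0.81060194, -0.4923321 , -0.76319912]), 'moment': array([-0.01141662,  0.02501351,  0.02063708]), 'grip_width': 0.08689531511531501}
0.017
scene [ 1.1122169  -0.13031058  0.93405322] [ 0.75105804  0.58681785 -0.18893322 -0.23634906]
side [ 0.06726644 -0.51344     0.73096159] [ 0.86004913 -0.33227297  0.13316284 -0.36356268]
wrist [0.11707583 0.61783074 0.38400215] [0.79568443 0.59344516 0.07193411 0.09764532]
```

View pics/scene_0.png

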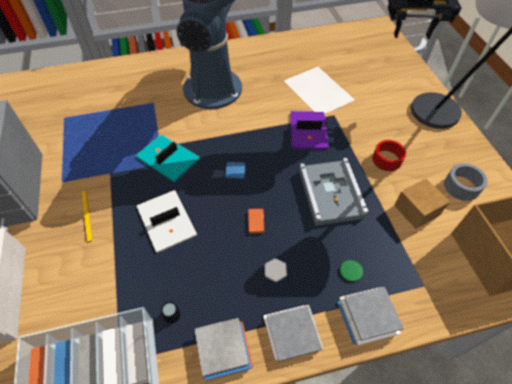

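View pics/side_0.png

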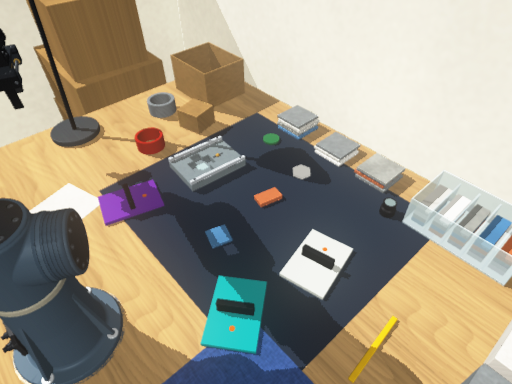

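View pics/wrist_0.png

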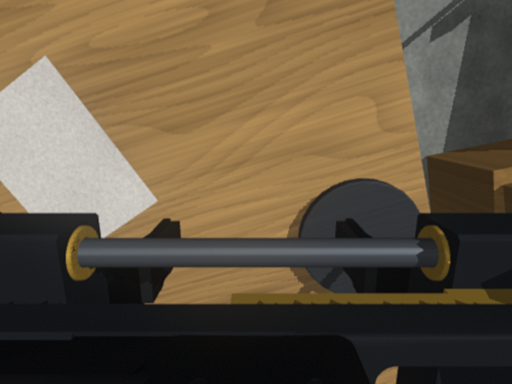

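```bash
python3 - <<'E'
from h import *
c=load('scene','0')['color']; s=load('side','0')['color']
a=cv2.resize(c[145:255,125:275],(600,440),interpolation=cv2.INTER_CUBIC); cv2.imwrite('pics/cropA.png',a)
a=cv2.resize(c[150:235,290:380],(635,600),interpolation=cv2.INTER_CUBIC); cv2.imwrite('pics/cropB.png',a)
a=cv2.resize(s[130:200,160:300],(800,400),interpolation=cv2.INTER_CUBIC); cv2.imwrite('pics/cropC.png',a)
for n in('scene','side'):
    C=load(n,'0'); im=C['color'];hsv=cv2.cvtColor(im,cv2.COLOR_BGR2HSV)
    m=cv2.inRange(hsv,(3,150,120),(14,255,255))
    k,l,st,ce=cv2.connectedComponentsWithStats(m)
    for i in range(1,k):
        if st[i,4]>8: print(n,'orange',st[i],ce[i].round(1),onz(C,ce[i],.014).round(4))
    P=cloud(C)
    # white at z~10mm
    m=cv2.inRange(hsv,(0,0,170),(180,60,255))
    k,l,st,ce=cv2.connectedComponentsWithStats(m)
    for i in range(1,k):
        if st[i,4]>300:
            q=P[l==i]; print(n,'white',st[i],ce[i].round(1),np.median(q,0).round(4))
E
```

```text
scene orange [226  22  14  18 159] [232.1  30.5] [-0.3013  0.1395  0.014 ]
scene orange [163  31   9  18  94] [166.8  40. ] [-0.3031 -0.1209  0.014 ]
scene orange [129  37   7  17  84] [132.2  45.1] [-0.3034 -0.2545  0.014 ]
scene orange [372 139  35  32 126] [392.6 148.1] [0.4277 0.4839 0.014 ]
scene orange [379 150  21  12  56] [387.6 157.3] [0.4578 0.4532 0.014 ]
scene orange [248 209  16  24 357] [255.5 220.1] [0.5748 0.012  0.014 ]
scene orange [ 29 347  15  37 459] [ 36.4 365.5] [ 0.8158 -0.5419  0.014 ]
scene white [459   0  20  25 307] [468.5  10.3] [-1.0508  1.9475 -0.5846]
scene white [338   3  46  18 479] [359.   11.3] [-0.8418  0.988  -0.3371]
scene white [292   9  43  20 524] [311.   18.6] [-0.8408  0.6988 -0.3371]
scene white [ 285   67   69   47 1747] [318.6  90.4] [1.075e-01 3.599e-01 3.000e-04]
scene white [ 137  191   59   60 1773] [166.4 220.9] [ 0.5258 -0.2228  0.01  ]
scene white [   0  226  118  158 2683] [ 16.  294.3] [ 0.6506 -0.591   0.071 ]
scene white [143 316  16  68 607] [150.3 351.7] [ 0.8596 -0.2906  0.0557]
scene white [ 196  321   53   53 1736] [221.5
[... 384 characters left out ...]
8313 -0.1756  0.014 ]
side orange [254 187  28  20 313] [267.6 196.4] [0.5644 0.008  0.014 ]
side orange [502 237  10  17  93] [508.1 246.1] [ 0.8763 -0.5116  0.014 ]
side orange [230 326   4   5  17] [231.6 327.9] [ 0.2497 -0.2201  0.014 ]
side white [   0    0   63  147 4907] [25.4 78. ] [ 0.4238  1.9519 -0.3572]
side white [  135     0   377   286 53713] [380.9  92.9] [ 1.5067  0.1269 -0.0061]
side white [173 148  72  36 884] [206.8 163.9] [0.5171 0.2226 0.0247]
side white [  29  183   71   36 1207] [ 68.9 201. ] [0.1545 0.3896 0.0014]
side white [ 280  229   73   70 2362] [315.7 264. ] [ 0.486  -0.2314  0.0105]
side white [ 472  320   40   64 1216] [498.6 360.2] [ 0.5101 -0.5932  0.1198]
```

View pics/cropA.png

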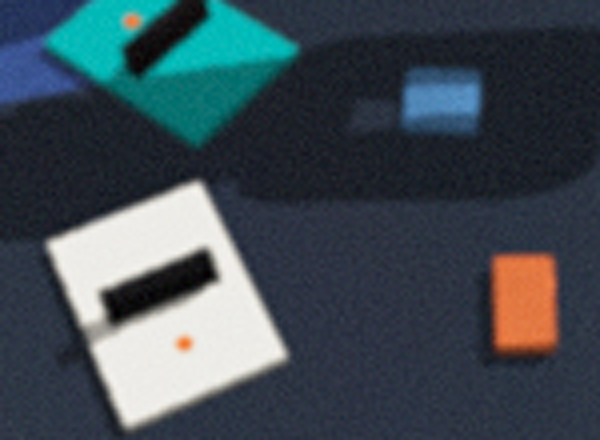

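View pics/cropB.png

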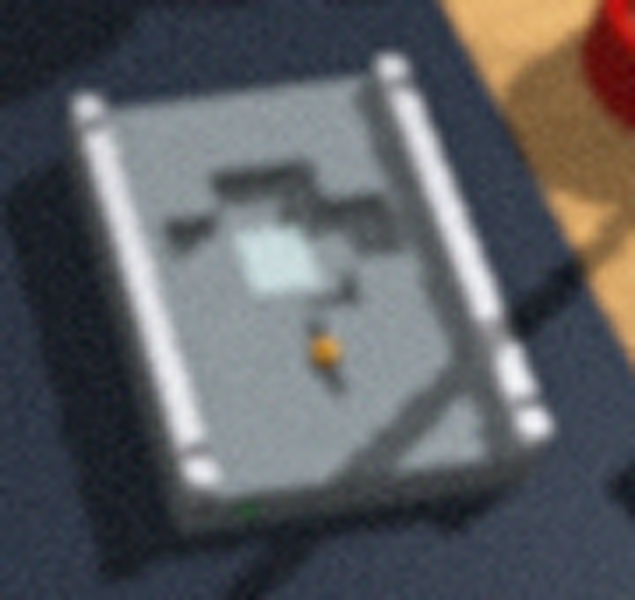

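View pics/cropC.png

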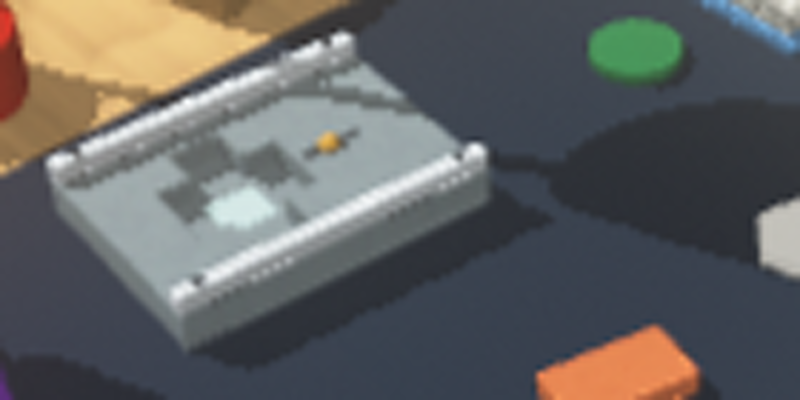

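```bash
python3 - <<'E'
from h import *
def rect(p):
    (cx,cy),(w,h),a=cv2.minAreaRect((p[:,:2]*1000).astype(np.float32)); return np.round([cx,cy,w,h,a],1)
for n in('scene','side'):
    C=load(n,'0'); P=cloud(C); hsv=cv2.cvtColor(C['color'],cv2.COLOR_BGR2HSV)
    x,y,z=P[...,0],P[...,1],P[...,2]
    m=(cv2.inRange(hsv,(3,130,100),(16,255,255))>0)&(abs(x-.57)<.06)&(abs(y-.01)<.06)&(z>.009)
    print(n,'slip',m.sum(),rect(P[m]),P[m].mean(0).round(4))
    m=(cv2.inRange(hsv,(0,0,140),(180,60,255))>0)&(abs(x-.51)<.15)&(abs(y+.225)<.12)&(z<.02)&(z>.005)
    print('cover',m.sum(),rect(P[m]),P[m].mean(0).round(4))
    m=(z>.034)&(abs(x-.51)<.15)&(abs(y+.225)<.07)&(z<.05)&(hsv[...,2]<60)
    print('handle',m.sum(),rect(P[m]),P[m].mean(0).round(4))
    m=(cv2.inRange(hsv,(3,90,120),(20,255,255))>0)&(abs(x-.51)<.1)&(abs(y+.225)<.1)
    print('dot',m.sum(),P[m].mean(0).round(4))
    m=(z>.030)&(abs(x-.517)<.13)&(abs(y-.23)<.1)&(z<.05)
    print('rails',m.sum(),rect(P[m]),P[m].mean(0).round(4))
    m=(z>.020)&(abs(x-.517)<.13)&(abs(y-.23)<.1)&(z<.05)
    print('jig',m.sum(),rect(P[m]),P[m].mean(0).round(4))
    m=(cv2.inRange(hsv,(8,120,100),(28,255,255))>0)&(abs(x-.517)<.13)&(abs(y-.23)<.06)
    print('pin',m.sum(),P[m].mean(0).round(4), np.argwhere(m).mean(0)[::-1], onz(C,np.argwhere(m).mean(0)[::-1],.028))
E
```

```text
scene slip 342 [572.7  11.5  39.9  71.3  77.8] [0.5738 0.0113 0.0139]
cover 1753 [ 508.3 -225.7  163.9  111.6   13.4] [ 0.5149 -0.2249  0.0101]
handle 92 [ 511.8 -224.1   10.2   72.5   13. ] [ 0.5127 -0.2243  0.0389]
dot 12 [ 0.5485 -0.2158  0.0103]
rails 473 [532.5 242.8 141.1 191.5  85.2] [0.5383 0.2427 0.0353]
jig 2421 [531.5 242.9 142.  193.3  85.6] [0.542  0.2434 0.0262]
pin 10 [0.5723 0.2409 0.0274] [335.8 199.5] [0.57264363 0.24062509 0.028     ]
side slip 273 [568.2  12.4  40.9  69.5  76.7] [0.5663 0.0108 0.0141]
cover 2322 [ 506.  -224.7  163.5  112.3   13.6] [ 0.4977 -0.2294  0.0104]
handle 84 [ 503.6 -227.2   11.8   75.9   12.4] [ 0.5009 -0.2229  0.0386]
dot 12 [ 0.5443 -0.2162  0.011 ]
rails 434 [529.5 243.8 144.1 190.6  85.2] [0.5256 0.239  0.035 ]
jig 1745 [529.  243.7 144.2 191.3  85. ] [0.5273 0.2444 0.0272]
pin 6 [0.5655 0.2383 0.0281] [217.  154.5] [0.56554993 0.23847076 0.028     ]
```

Things that could be confused, in scene pixels:
- **Slip:** the terracotta block at (256,220), against orange items in the tray at (36,365) and the carton at (422,203). The loose 40x70x14 block at (256,220) is the slip.
- **Cover:** white plate with handle and dot at (166,221), against turquoise at (168,157), purple at (309,130) and white paper at (318,90). I choose (166,221).

The crop confirms both choices: the block is 40x71 mm and the plate has a black handle with its dot at about (171,231). The jig's brass pin is at (336,200).

```bash
cat >> h.py <<'E'
def plan(xyz,ang):
    o=robot.get_obs(); M=R.from_quat(o['tool_rot']).as_matrix()
    a=np.degrees(np.arctan2(M[1,1],M[0,1])); d=(ang-a+90)%180-90
    t=np.radians(a+d); ty=np.array([np.cos(t),np.sin(t),0]); tx=np.array([-ty[1],ty[0],0])
    if tx@M[:,0]<0: pass
    D=np.array(xyz)-o['position']
    print('t',round(o['time'],2),'pos',o['position'].round(4),'yang',a.round(2),'z',M[:,2].round(4),'F',o['ft_force'].round(1),'w',round(o['grip_width']*1000,1))
    print(' twist %.2f then slide mm x %.1f y %.1f z %.1f'%(-d,D@tx*1000,D@ty*1000,-D[2]*1000))
E
python3 - <<'E'
from h import *
M=R.from_quat(robot.get_obs()['tool_rot']).as_matrix();print(M.round(3))
plan([.5705,.012,.20],77.3)
E
```

```text
[[-0.958  0.286 -0.001]
 [ 0.286  0.958 -0.002]
 [ 0.    -0.002 -1.   ]]
t 0.15 pos [0.1783 0.5985 0.2388] yang 73.39 z [-8.0e-04 -1.5e-03 -1.0e+00] F [-0.   0.3  0.6] w 87.0
 twist -3.91 then slide mm x -511.5 y -485.9 z 38.8
```

Request:
{"op": "step_arm", "data": {
  "slide": [
    [0,0,0],
    [-15,-14,0],
    [-27,-26,0],
    [-30,-28.5,0],
    [-30,-28.5,0],
    [-30,-28.5,0],
    [-30,-28.5,0],
    [-30,-28.5,0],
    [-30,-28.5,0],
    [-30,-28.5,0],
    [-30,-28.5,0],
    [-30,-28.5,4],
    [-30,-28.5,5],
    [-30,-28.5,5],
    [-30,-28.5,5],
    [-30,-28.5,5],
    [-30,-28.5,5],
    [-29.5,-28,5],
    [-20,-18.5,5],
    [0,0,0]
  ],
  "twist": [-3.9,0,0,0,0,0,0,0,0,0,0,0,0,0,0,0,0,0,0,0],
  "jaw": 62
}}

```text
time: 1.82
position: [0.5744, 0.0076, 0.1996]
tool_rot: [0.113, 0.994, -0.001, 0.002]
ft_force: [0.6, 0.4, -0.1]
grip_width: 0.0622
```

```bash
python3 - <<'E'
from h import *
plan([.5705,.012,.20],77.3)
c=grab('wrist','1')
E
```

```text
t 1.82 pos [0.5744 0.0076 0.1996] yang 77.0 z [ 0.0031 -0.0022 -1.    ] F [ 0.6  0.4 -0.1] w 62.2
 twist -0.30 then slide mm x 4.8 y 3.5 z -0.4
```

View pics/wrist_1.png

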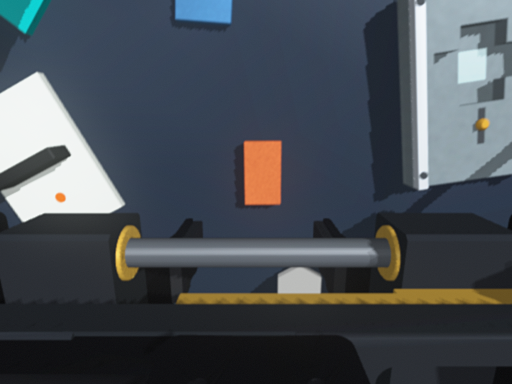

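Wrist view: the slip is at (263,173) and fully visible. The jig's brass pin is at (483,124), with the nest at the right edge, and the cover's dot is at (60,197). Measuring.

```bash
python3 - <<'E'
from h import *
C=load('wrist','1'); P=cloud(C); hsv=cv2.cvtColor(C['color'],cv2.COLOR_BGR2HSV)
m=cv2.inRange(hsv,(3,130,100),(16,255,255))
k,l,st,ce=cv2.connectedComponentsWithStats(m)
for i in range(1,k):
    if st[i,4]>15:
        uv=np.argwhere(l==i)[:,::-1]; pts=cv2.boxPoints(cv2.minAreaRect(uv.astype(np.float32)))
        z=.014 if st[i,4]>500 else .01
        b=np.array([onz(C,p,z) for p in pts]);e=b[1]-b[0];f=b[2]-b[1]
        print(st[i],ce[i].round(1),'ctr',b.mean(0).round(4),np.hypot(*e[:2]).round(4),np.hypot(*f[:2]).round(4),np.degrees([np.arctan2(e[1],e[0]),np.arctan2(f[1],f[0])]).round(1), 'depthpos',P[l==i].mean(0).round(4))
m=cv2.inRange(hsv,(14,120,100),(30,255,255)); m[200:]=0
uv=np.argwhere(m)[:,::-1].mean(0);print('pin',uv,onz(C,uv,.028).round(4))
E
```

```text
[ 244  141   37   64 2362] [262.  172.4] ctr [0.5715 0.014  0.014 ] 0.0384 0.0698 [ 77.  -11.9] depthpos [0.5707 0.0141 0.0149]
[ 56 193   9   9  63] [ 60.  197.1] ctr [ 0.5475 -0.2144  0.01  ] 0.009 0.0095 [ 77.  -21.7] depthpos [ 0.5476 -0.214   0.0105]
pin [481.93162393 123.83760684] [0.5693 0.2411 0.028 ]
```

Request:
{"op": "step_arm", "data": {
  "slide": [
    [2.3,2.5,5],
    [2.3,2.5,15],
    [0,0,20],
    [0,0,20],
    [0,0,20],
    [0,0,20],
    [0,0,20],
    [0,0,20],
    [0,0,15],
    [0,0,12],
    [0,0,8],
    [0,0,4.5],
    [0,0,0],
    [0,0,0]
  ],
  "twist": [-0.3,0,0,0,0,0,0,0,0,0,0,0,0,0]
}}

```text
time: 3.03
position: [0.5675, 0.019, 0.0215]
tool_rot: [0.108, 0.994, 0.0, 0.0]
ft_force: [-0.2, 0.4, -0.2]
grip_width: 0.0617
```

```bash
python3 - <<'E'
from h import *
plan([.571,.0135,.02],77.3)
E
```

```text
t 3.03 pos [0.5675 0.019  0.0215] yang 77.62 z [ 6.e-04 -1.e-04 -1.e+00] F [-0.2  0.4 -0.2] w 61.7
 twist 0.32 then slide mm x -4.6 y -4.6 z 1.5
```

Request:
{"op": "step_arm", "data": {
  "slide": [
    [-2.3,-2.3,0],
    [-2.3,-2.3,1],
    [0,0,0],
    [0,0,0],
    [0,0,0]
  ],
  "twist": [0.3,0,0,0,0]
}}

```text
time: 3.45
position: [0.571, 0.013, 0.0203]
tool_rot: [0.111, 0.994, -0.0, 0.0]
ft_force: [-0.5, -0.1, -0.2]
grip_width: 0.062
```

Request:
{"op": "step_arm", "data": {
  "slide": [
    [0,0,0],
    [0,0,0],
    [0,0,0],
    [0,0,0],
    [0,0,0],
    [0,0,0]
  ],
  "twist": [0,0,0,0,0,0],
  "jaw": 20,
  "force": 25
}}

```text
time: 3.95
position: [0.5708, 0.0133, 0.02]
tool_rot: [0.111, 0.994, -0.0, -0.0]
ft_force: [-0.7, -0.2, -0.9]
grip_width: 0.0396
```

```bash
python3 - <<'E'
from h import *
plan([.571,.0135,.12],77.3)
E
```

```text
t 3.95 pos [0.5708 0.0133 0.02  ] yang 77.3 z [-1.e-04 -0.e+00 -1.e+00] F [-0.7 -0.2 -0.9] w 39.6
 twist 0.00 then slide mm x -0.2 y 0.2 z -100.0
```

Request:
{"op": "step_arm", "data": {
  "slide": [
    [0,0,-5],
    [0,0,-15],
    [0,0,-25],
    [0,0,-25],
    [0,0,-25],
    [0,0,-20],
    [0,10,-15],
    [2,20,-15],
    [3,30,-15],
    [3,35,-10],
    [3,35,-10],
    [3,35,0],
    [3,30,0],
    [2,20,0],
    [0,10,0],
    [0,4,0],
    [0,0,0],
    [0,0,0],
    [0,0,0],
    [0,0,0]
  ],
  "twist": [0,0,0,0,-4,-3.9,0,0,0,0,0,0,0,0,0,0,0,0,0,0]
}}

```text
time: 5.62
position: [0.5712, 0.2416, 0.2]
tool_rot: [0.043, 0.999, -0.0, -0.0]
ft_force: [0.0, -0.0, -0.3]
grip_width: 0.0399
```

```bash
python3 - <<'E'
from h import *
plan([.571,.243,.2],85.2)
c=grab('wrist','2')
E
```

```text
t 5.62 pos [0.5712 0.2416 0.2   ] yang 85.09 z [-4.e-04 -4.e-04 -1.e+00] F [ 0.  -0.  -0.3] w 39.9
 twist -0.11 then slide mm x 0.4 y 1.3 z -0.0
```

View pics/wrist_2.png

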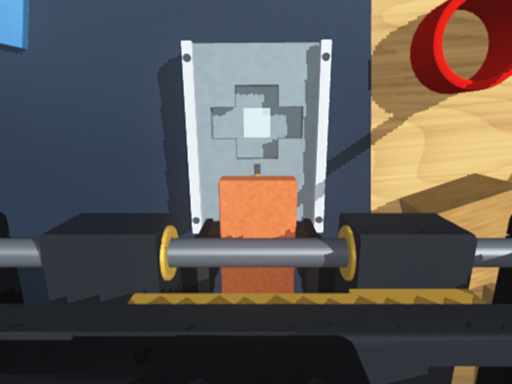

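```bash
python3 - <<'E'
from h import *
c=load('wrist','2')['color']; a=cv2.resize(c[30:230,170:345],None,fx=3,fy=3,interpolation=cv2.INTER_CUBIC); cv2.imwrite('pics/crop2.png',a); print(a.shape)
E
```

```text
(600, 525, 3)
```

View pics/crop2.png

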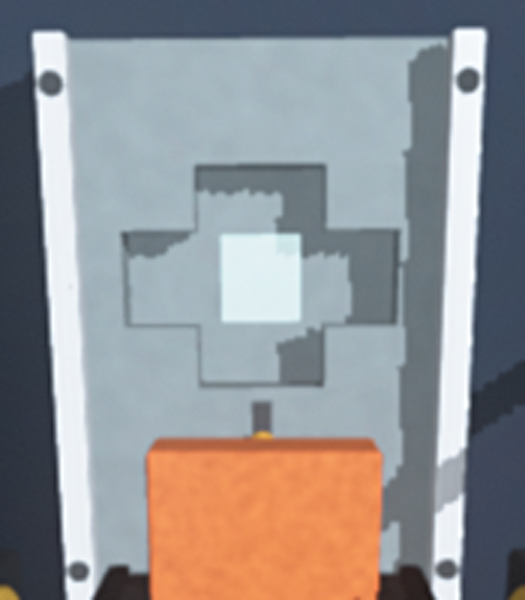

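```bash
python3 - <<'E'
from h import *
C=load('wrist','2')
f=lambda u,v,z:onz(C,((u+.5)/3-.5+170,(v+.5)/3-.5+30),z)[:2]*1000
P={k:f(*v,.024) for k,v in dict(TL=(195,165),TR=(326,164),BL=(200,385),BR=(324,385),n1=(122,231),n2=(126,326),n3=(399,229),n4=(398,325)).items()}
for k,v in P.items():print(k,v.round(1))
c=(P['TL']+P['TR']+P['BL']+P['BR'])/4; cn=(P['n1']+P['n2']+P['n3']+P['n4'])/4
print('pocket',c.round(1),'notch',cn.round(1))
d=(P['BL']+P['BR']-P['TL']-P['TR'])/2; print('len',np.hypot(*d),np.degrees(np.arctan2(d[1],d[0])))
d=(P['n3']+P['n4']-P['n1']-P['n2'])/2; print('w',np.hypot(*d),np.degrees(np.arctan2(d[1],d[0])))
S=[f(u,v,.036) for u,v in((51,83),(468,80),(79,571),(447,569))]
print('screws',np.mean(S,0).round(1)); 
for a,b in((0,2),(1,3)):
    d=S[b]-S[a];print(np.degrees(np.arctan2(d[1],d[0])).round(2),np.hypot(*d))
for a,b in((0,1),(2,3)):
    d=S[b]-S[a];print(np.degrees(np.arctan2(d[1],d[0])).round(2),np.hypot(*d))
print('slot start',f(262,402,.024), 'pin edge',f(263,437,.030))
# held slip end, top face: 
print('slip leading top edge mid',f(264,450,.2-.006+.0), C['origin'])
E
```

```text
TL [474.  227.8]
TR [477.4 271. ]
BL [546.6 222.1]
BR [550.3 265.3]
n1 [492.8 201.2]
n2 [524.2 198.7]
n3 [500.1 294. ]
n4 [531.8 292.1]
pocket [512.1 246.5] notch [512.2 246.5]
len 72.98076787224615 -4.517736340952586
w 93.34719348089322 85.42024092516449
screws [532.3 244.8]
-4.53 160.22488357278127
-4.47 160.3306087352623
85.5 130.00586182532643
85.45 130.15732612726077
slot start [554.39148791 243.14624988] pin edge [565.74556164 242.53299631]
slip leading top edge mid [537.67041923 245.28281018] [0.50750385 0.24786176 0.34532033]
```

```bash
python3 - <<'E'
from h import *
plan([.5118,.2458,.055],85.48)
E
```

```text
t 5.67 pos [0.5713 0.2418 0.2   ] yang 85.1 z [-3.e-04 -3.e-04 -1.e+00] F [ 0.4  0.3 -0.9] w 39.5
 twist -0.38 then slide mm x 59.6 y -0.7 z 145.0
```

Request:
{"op": "step_arm", "data": {
  "slide": [
    [0,0,0],
    [5,0,2],
    [10,-0.7,8],
    [12,0,15],
    [12,0,20],
    [10,0,22],
    [7,0,22],
    [3.6,0,20],
    [0,0,15],
    [0,0,10],
    [0,0,7],
    [0,0,4],
    [0,0,0],
    [0,0,0],
    [0,0,0],
    [0,0,0]
  ],
  "twist": [-0.4,0,0,0,0,0,0,0,0,0,0,0,0,0,0,0]
}}

```text
time: 7.0
position: [0.5122, 0.2471, 0.0559]
tool_rot: [0.038, 0.999, 0.0, 0.001]
ft_force: [0.9, -0.7, -0.8]
grip_width: 0.0397
```

```bash
python3 - <<'E'
from h import *
plan([.5118,.2458,.028],85.48)
c=grab('wrist','3');c=grab('side','3')
cv2.imwrite('pics/side3c.png',cv2.resize(c['color'][110:210,130:280],(750,500),interpolation=cv2.INTER_CUBIC))
E
```

```text
t 7.0 pos [0.5122 0.2471 0.0559] yang 85.59 z [ 1.7e-03  4.0e-04 -1.0e+00] F [ 0.9 -0.7 -0.8] w 39.7
 twist 0.11 then slide mm x 0.3 y -1.3 z 27.9
```

View pics/wrist_3.png

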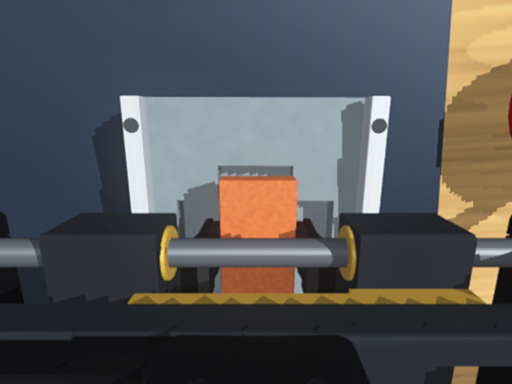

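View pics/side3c.png

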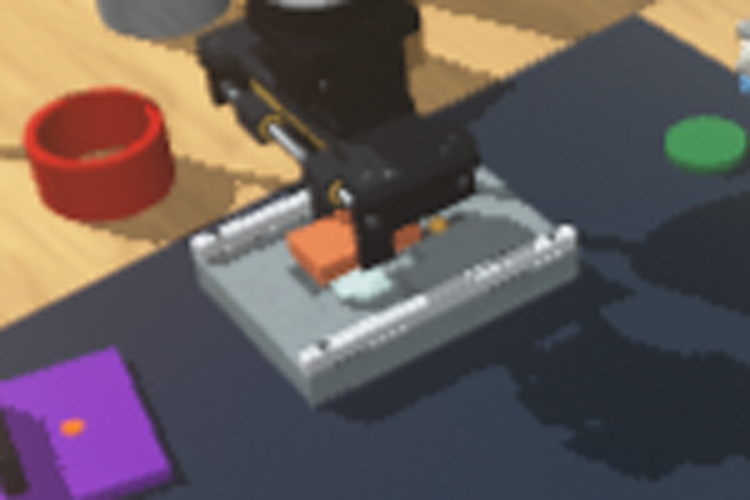

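The slip hangs over the pocket: its leading edge is at row 177, cols 219–296, and the pocket edge is at row 166, cols 219–293. Comparing the two in mm.

```bash
python3 - <<'E'
from h import *
C=load('wrist','3'); c=C['color']; a=cv2.resize(c[155:220,165:345],None,fx=4,fy=4,interpolation=cv2.INTER_CUBIC); cv2.imwrite('pics/crop3.png',a)
print(c[160:185,257].tolist())
for u,v,z in((219.5,177,.0499),(296,177,.0499),(218.5,166.5,.024),(293.3,166.5,.024)): print(onz(C,(u,v),z).round(4))
E
```

```text
[[177, 169, 157], [178, 170, 158], [178, 170, 155], [178, 171, 155], [174, 167, 152], [154, 146, 135], [125, 119, 111], [115, 110, 103], [114, 110, 103], [114, 110, 104], [111, 107, 101], [112, 108, 101], [123, 118, 113], [158, 151, 141], [171, 163, 153], [147, 147, 155], [94, 112, 163], [62, 93, 167], [58, 90, 163], [60, 94, 171], [71, 115, 206], [82, 135, 233], [83, 138, 235], [83, 137, 234], [81, 134, 232]]
[0.4758 0.2315 0.0499]
[0.4787 0.2697 0.0499]
[0.4743 0.2279 0.024 ]
[0.4777 0.2714 0.024 ]
```

View pics/crop3.png

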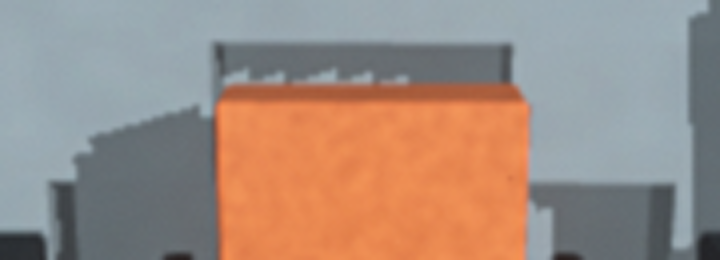

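Request:
{"op": "step_arm", "data": {
  "slide": [
    [0.5,-0.6,0],
    [0,-0.5,4],
    [0,0,6],
    [0,0,6],
    [0,0,4],
    [0,0,3],
    [0,0,2],
    [0,0,1],
    [0,0,0],
    [0,0,0],
    [0,0,0]
  ],
  "twist": [0,0,0,0,0,0,0,0,0,0,0]
}}

```text
time: 8.02
position: [0.5112, 0.2459, 0.0292]
tool_rot: [0.038, 0.999, 0.0, 0.0]
ft_force: [-0.7, -0.5, -1.0]
grip_width: 0.0397
```

```bash
python3 - <<'E'
from h import *
plan([.5118,.2458,.028],85.48)
E
```

```text
t 8.02 pos [0.5112 0.2459 0.0292] yang 85.6 z [ 4.e-04  1.e-04 -1.e+00] F [-0.7 -0.5 -1. ] w 39.7
 twist 0.12 then slide mm x -0.6 y -0.1 z 1.2
```

Request:
{"op": "step_arm", "data": {
  "slide": [
    [0,0,0.6],
    [0,0,0.4],
    [0,0,0]
  ],
  "twist": [0,0,0]
}}

```text
time: 8.27
position: [0.511, 0.2459, 0.0282]
tool_rot: [0.038, 0.999, 0.0, 0.0]
ft_force: [0.1, -0.1, -0.2]
grip_width: 0.0399
```

Request:
{"op": "step_arm", "data": {
  "slide": [
    [0,0,0],
    [0,0,0],
    [0,0,0],
    [0,0,0]
  ],
  "twist": [0,0,0,0],
  "jaw": 54
}}

```text
time: 8.6
position: [0.5111, 0.2459, 0.0282]
tool_rot: [0.038, 0.999, 0.0, 0.0]
ft_force: [-0.1, -0.5, 0.9]
grip_width: 0.0526
```

Request:
{"op": "step_arm", "data": {
  "slide": [
    [0,0,-5],
    [0,0,-12],
    [0,0,-20],
    [0,0,-30],
    [0,0,-35],
    [-10,0,-35],
    [-20,0,-25],
    [-20,0,-10],
    [-15,0,0],
    [0,0,0],
    [0,0,0]
  ],
  "twist": [0,0,0,0,0,0,0,0,0,0,0]
}}

```text
time: 9.52
position: [0.5756, 0.2407, 0.2008]
tool_rot: [0.039, 0.999, 0.0, 0.0]
ft_force: [-1.3, -0.1, -0.5]
grip_width: 0.0541
```

```bash
python3 - <<'E'
from h import *
plan([.5118,.2458,.028],85.48)
c=grab('wrist','4')
E
```

```text
t 9.52 pos [0.5756 0.2407 0.2008] yang 85.56 z [ 1.e-04  2.e-04 -1.e+00] F [-1.3 -0.1 -0.5] w 54.1
 twist 0.08 then slide mm x 64.0 y 0.1 z 172.8
```

View pics/wrist_4.png

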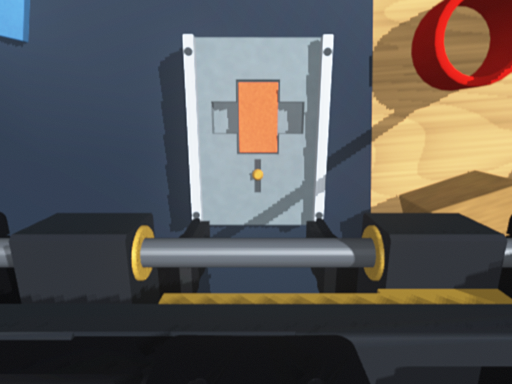

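The slip sits in the pocket at (258,117). The pin is visible at (258,174) in its slot. Measuring the pin along the jig's x, and the slip's height.

```bash
python3 - <<'E'
from h import *
C=load('wrist','4'); P=cloud(C); hsv=cv2.cvtColor(C['color'],cv2.COLOR_BGR2HSV)
m=cv2.inRange(hsv,(3,130,100),(16,255,255));m[165:]=0;m[:,:200]=0;m[:,320:]=0
m=cv2.erode(m,np.ones((5,5)))
q=P[m>0];A=np.c_[q[:,:2]-q[:,:2].mean(0),np.ones(len(q))];print('slip',q.mean(0),np.linalg.lstsq(A,q[:,2],rcond=None)[0])
m=cv2.inRange(hsv,(14,120,90),(32,255,255));m[195:]=0;m[:160]=0;m[:,:240]=0;m[:,280:]=0
uv=np.argwhere(m)[:,::-1];print(len(uv),uv.mean(0),uv.min(0),uv.max(0))
pin=onz(C,uv.mean(0),.029)[:2]*1000
c=C['color'];g=cv2.cvtColor(c,cv2.COLOR_BGR2GRAY)
S=[]
for u,v in((188,51),(328,51),(196,216),(319,216)):
    w=g[v-5:v+6,u-5:u+6].astype(float); k=np.clip(150-w,0,None);yy,xx=np.mgrid[v-5:v+6,u-5:u+6]
    p=((k*xx).sum()/k.sum(),(k*yy).sum()/k.sum()); S.append(onz(C,p,.036)[:2]*1000); print(np.round(p,1),S[-1])
o=np.mean(S,0);d=S[2]+S[3]-S[0]-S[1];a=np.arctan2(d[1],d[0]);ex=np.array([np.cos(a),np.sin(a)])
print('jig o',o,np.degrees(a),'pin',pin,'jigx',(pin-o)@ex)
# slot ends & pocket edge in col 258
print(g[150:197,258].tolist())
for v in(158.5,191.5): print(v,(onz(C,(258,v),.024)[:2]*1000-o)@ex)
cv2.imwrite('pics/crop4.png',cv2.resize(c[140:230,180:340],None,fx=5,fy=5,interpolation=cv2.INTER_CUBIC))
E
```

```text
slip [0.51114497 0.24658559 0.0228201 ] [ 0.00271448 -0.00239339  0.0228201 ]
86 [257.40697674 174.06976744] [253 169] [262 179]
[187.7  51.1] [446.81681835 185.93976808]
[328.   51.6] [457.34785817 316.59241621]
[195.4 218.2] [610.31005588 172.47095241]
[319.8 218.1] [620.41368715 304.27818552]
jig o [533.72210489 244.82033055] -4.514348946967233 pin [569.20768645 241.76313777] jigx 35.61612083813121
[171, 162, 125, 118, 157, 178, 181, 181, 167, 129, 105, 101, 101, 102, 102, 102, 102, 100, 116, 160, 191, 202, 204, 204, 202, 202, 203, 199, 176, 131, 102, 99, 102, 101, 102, 100, 102, 101, 102, 100, 100, 110, 148, 173, 179, 178, 176]
158.5 19.912358795316734
191.5 55.616371126662536
```

View pics/crop4.png

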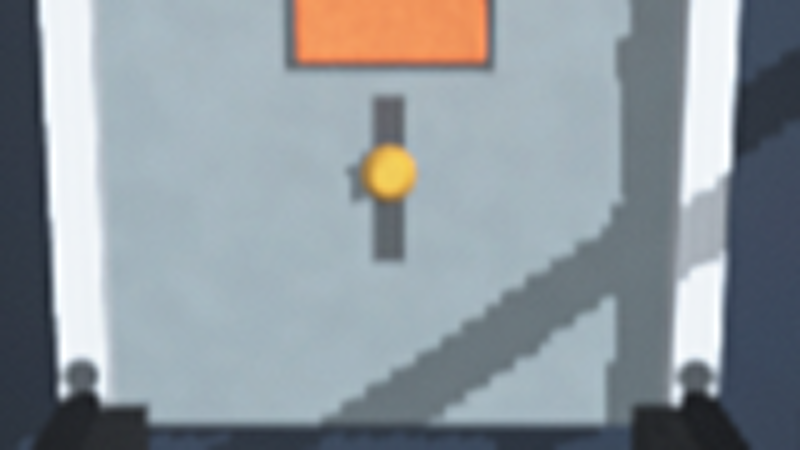

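The pin is at about jig x 37–38. The slip is flat with its top at 22.8 mm (22 expected). Next I fetch the cover.

Request:
{"op": "step_arm", "data": {
  "slide": [
    [0,-10,0],
    [2,-20,0],
    [2,-30,0],
    [2,-33,0],
    [2,-33,0],
    [2,-33,0],
    [2,-33,0],
    [2,-33,0],
    [2,-33,0],
    [2,-33,0],
    [2,-33,0],
    [2,-33,0],
    [2,-33,0],
    [2,-33,0],
    [2,-33,0],
    [2,-33,0],
    [0,0,0]
  ],
  "twist": [0,0,0,0,0,0,0,0,0,0,0,0,0,0,0,0,0],
  "jaw": 44
}}

```text
time: 10.98
position: [0.507, -0.2501, 0.1998]
tool_rot: [0.041, 0.999, -0.002, 0.0]
ft_force: [0.2, 0.5, 0.6]
grip_width: 0.0438
```

Request:
{"op": "step_arm", "data": {
  "slide": [
    [0,0,0],
    [0,0,0],
    [0,0,0],
    [0,0,0],
    [0,0,0],
    [0,0,0],
    [0,0,0],
    [0,0,0],
    [0,0,0],
    [0,0,0],
    [0,0,0],
    [0,0,0],
    [0,0,0]
  ],
  "twist": [6.6,6.6,6.6,6.6,6.6,6.6,6.6,6.6,6.6,6.6,6.6,0,0]
}}

```text
time: 12.07
position: [0.5073, -0.2434, 0.1997]
tool_rot: [0.621, 0.784, -0.0, -0.001]
ft_force: [0.6, 0.2, -0.0]
grip_width: 0.0441
```

```bash
python3 - <<'E'
from h import *
plan([.508,-.225,.2],13)
c=grab('wrist','5')
E
```

```text
t 12.07 pos [ 0.5073 -0.2434  0.1997] yang 13.19 z [-0.0016  0.0011 -1.    ] F [ 0.6  0.2 -0. ] w 44.1
 twist 0.19 then slide mm x 17.8 y 4.8 z -0.3
```

View pics/wrist_5.png

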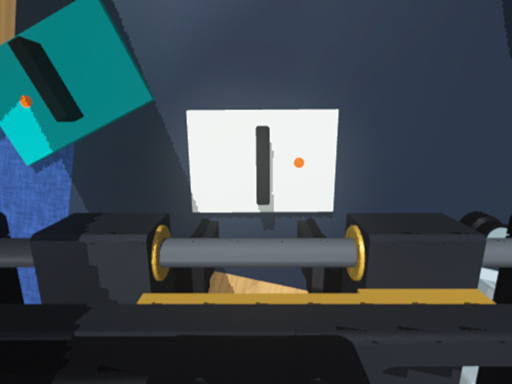

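The white cover is in view: handle at (263,165), dot at (299,163), plate corners near (187,110) and (338,110). Measuring.

```bash
python3 - <<'E'
from h import *
C=load('wrist','5'); P=cloud(C); hsv=cv2.cvtColor(C['color'],cv2.COLOR_BGR2HSV)
b=lambda uv,z:np.array([onz(C,p,z)[:2]*1000 for p in cv2.boxPoints(cv2.minAreaRect(uv.astype(np.float32)))])
m=(hsv[...,2]<75);m2=np.zeros_like(m);m2[115:209,240:285]=m[115:209,240:285]
uv=np.argwhere(m2&(P[...,2]>.034))[:,::-1]
r=b(uv,.04);e=r[1]-r[0];f=r[2]-r[1];print('handle',r.mean(0).round(1),np.hypot(*e),np.hypot(*f),np.degrees([np.arctan2(*e[::-1]),np.arctan2(*f[::-1])]))
q=P[m2&(P[...,2]>.034)];print(q.mean(0))
m=cv2.inRange(hsv,(3,130,100),(20,255,255));m[:,:280]=0;m[:,320:]=0;m[200:]=0
d=onz(C,np.argwhere(m)[:,::-1].mean(0),.01)[:2]*1000;print('dot',d, 'handle->dot ang',np.degrees(np.arctan2(*(d-r.mean(0))[::-1])),np.hypot(*(d-r.mean(0))))
m=cv2.inRange(hsv,(0,0,150),(180,60,255));m[:,:175]=0;m[:,350:]=0;m[:100]=0;m[211:]=0
for v in(115,205):
    us=np.where(m[v])[0]; print(v,us.min(),us.max(),onz(C,(us.min()-.5,v),.01)[:2]*1000,onz(C,(us.max()+.5,v),.01)[:2]*1000)
for u in(200,325):
    vs=np.where(m[:,u])[0]; print(u,vs.min(),vs.max(),onz(C,(u,vs.min()-.5),.01)[:2]*1000,onz(C,(u,vs.max()+.5),.01)[:2]*1000)
E
```

```text
handle [ 509.2 -223.8] 10.692357205511266 76.6428613542324 [ 13.21609712 -76.31974446]
[ 0.50888923 -0.22270383  0.04141006]
dot [ 548.32251716 -214.84139099] handle->dot ang 12.893531739834474 40.1615699578256
115 186 338 [ 418.73513975 -193.7571277 ] [ 576.31705039 -156.74812034]
205 192 333 [ 442.58601441 -289.78198078] [ 599.47390389 -252.95019993]
200 110 210 [ 432.62874168 -184.7283255 ] [ 453.18149323 -293.98616012]
325 109 210 [ 560.55707039 -153.63962822] [ 591.90349695 -261.4199215 ]
```

```bash
python3 - <<'E'
from h import *
plan([.509,-.2238,.031],13.15)
E
```

```text
t 12.12 pos [ 0.5075 -0.2437  0.1998] yang 13.17 z [-1.3e-03  8.0e-04 -1.0e+00] F [-0.  -0.7 -0.5] w 43.9
 twist 0.02 then slide mm x 19.0 y 5.9 z 168.8
```

Request:
{"op": "step_arm", "data": {
  "slide": [
    [5,2,5],
    [7,2,15],
    [7,1.9,22],
    [0,0,25],
    [0,0,25],
    [0,0,22],
    [0,0,15],
    [0,0,10],
    [0,0,8],
    [0,0,5],
    [0,0,4],
    [0,0,0],
    [0,0,0],
    [0,0,0]
  ],
  "twist": [0,0,0,0,0,0,0,0,0,0,0,0,0,0]
}}

```text
time: 13.28
position: [0.5103, -0.2248, 0.0448]
tool_rot: [0.623, 0.783, 0.0, 0.001]
ft_force: [-0.5, 0.5, -0.3]
grip_width: 0.0442
```

```bash
python3 - <<'E'
from h import *
plan([.509,-.2238,.031],13.15)
E
```

```text
t 13.28 pos [ 0.5103 -0.2248  0.0448] yang 13.0 z [ 1.2e-03 -9.0e-04 -1.0e+00] F [-0.5  0.5 -0.3] w 44.2
 twist -0.15 then slide mm x 1.3 y -1.0 z 13.8
```

Request:
{"op": "step_arm", "data": {
  "slide": [
    [1.3,-1,3],
    [0,0,5],
    [0,0,4],
    [0,0,1.5],
    [0,0,0],
    [0,0,0],
    [0,0,0]
  ],
  "twist": [0,0,0,0,0,0,0]
}}

```text
time: 13.87
position: [0.5086, -0.2235, 0.0305]
tool_rot: [0.623, 0.783, -0.0, 0.0]
ft_force: [-0.7, -0.3, 0.9]
grip_width: 0.0438
```

Request:
{"op": "step_arm", "data": {
  "slide": [
    [0,0,0],
    [0,0,0],
    [0,0,0],
    [0,0,0],
    [0,0,0],
    [0,0,0],
    [0,0,0],
    [0,0,0]
  ],
  "twist": [0,0,0,0,0,0,0,0],
  "jaw": 0,
  "force": 55
}}

```text
time: 14.53
position: [0.5083, -0.2235, 0.0306]
tool_rot: [0.623, 0.783, -0.0, -0.0]
ft_force: [-0.9, -0.0, 1.6]
grip_width: 0.0137
```

```bash
python3 - <<'E'
from h import *
plan([.509,-.2238,.031],13.15)
E
```

```text
t 14.53 pos [ 0.5083 -0.2235  0.0306] yang 13.0 z [-5.e-04  1.e-04 -1.e+00] F [-0.9 -0.   1.6] w 13.7
 twist -0.15 then slide mm x -0.5 y 0.6 z -0.4
```

Request:
{"op": "step_arm", "data": {
  "slide": [
    [0,0,-5],
    [0,0,-12],
    [0,0,-20],
    [0,0,-25],
    [0,0,-25],
    [0,0,-20],
    [0,0,-12],
    [0,0,0],
    [0,0,0]
  ],
  "twist": [0,0,0,0,4,5,5,3.5,0]
}}

```text
time: 15.28
position: [0.509, -0.2236, 0.1514]
tool_rot: [0.735, 0.678, 0.0, 0.001]
ft_force: [-0.3, 0.3, -3.3]
grip_width: 0.0135
```

Request:
{"op": "step_arm", "data": {
  "slide": [
    [10,0,0],
    [20,0,0],
    [27,-1,0],
    [30,-1,0],
    [30,-1,0],
    [30,-1,0],
    [30,-1,0],
    [30,-1,0],
    [30,-1,0],
    [30,-1,0],
    [30,-1,0],
    [30,-1,0],
    [30,-1,0],
    [30,-1,0],
    [30,-1,0],
    [27,-1,0],
    [16,-1,0],
    [8,0,0],
    [0,0,0],
    [0,0,0]
  ],
  "twist": [0,0,0,0,0,0,0,0,0,0,0,0,0,0,0,0,0,0,0,0]
}}

```text
time: 16.95
position: [0.5294, 0.2441, 0.1489]
tool_rot: [0.734, 0.679, -0.001, -0.0]
ft_force: [-0.4, 0.2, -4.7]
grip_width: 0.0137
```

```bash
python3 - <<'E'
from h import *
plan([.5295,.2440,.08],-4.52)
c=grab('wrist','6');grab('side','6');grab('scene','6')
E
```

```text
t 16.95 pos [0.5294 0.2441 0.1489] yang -4.41 z [-0.0019 -0.001  -1.    ] F [-0.4  0.2 -4.7] w 13.7
 twist 0.11 then slide mm x -0.0 y 0.1 z 68.9
```

View pics/wrist_6.png

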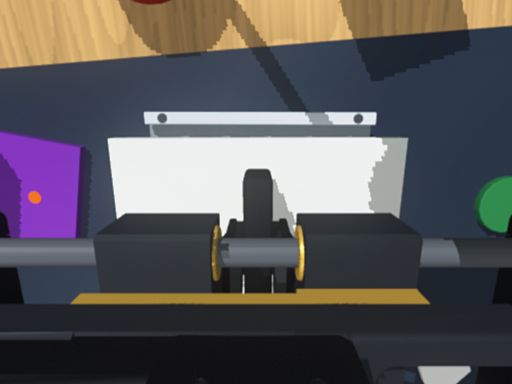

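View pics/side_6.png

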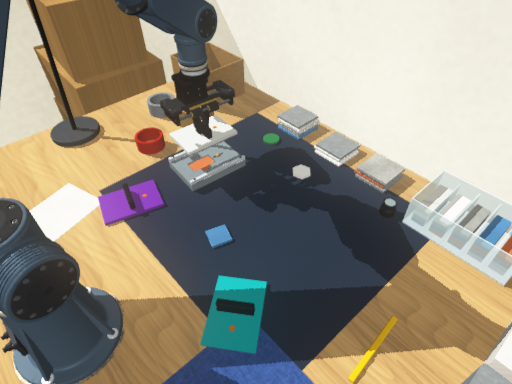

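```bash
python3 - <<'E'
from h import *
C=load('wrist','6');c=C['color'];g=cv2.cvtColor(c,cv2.COLOR_BGR2GRAY)
for u in(180,260,340): print(g[108:142,u].tolist())
o=np.array([532.3,244.8]);a=np.radians(-4.52);ex=np.array([np.cos(a),np.sin(a)]);ey=np.array([-ex[1],ex[0]])
J=lambda u,v,z:(lambda p:(np.round([(p-o)@ex,(p-o)@ey],1)))(onz(C,(u,v),z)[:2]*1000)
print('screws',J(162,118.5,.036),J(358.5,118.5,.036))
print('cover edge',J(109,137.5,.128),J(407,137.5,.128), 'handle end',J(258,170,.1583))
E
```

```text
[76, 74, 72, 122, 208, 229, 228, 226, 227, 227, 227, 226, 226, 226, 226, 203, 144, 109, 105, 109, 108, 109, 109, 110, 109, 110, 108, 111, 132, 184, 224, 238, 240, 239]
[74, 72, 68, 113, 207, 232, 230, 228, 228, 230, 230, 229, 226, 226, 229, 218, 163, 112, 106, 106, 108, 108, 108, 107, 109, 108, 108, 104, 123, 190, 234, 240, 240, 239]
[60, 59, 56, 91, 183, 230, 233, 231, 230, 231, 232, 231, 230, 231, 233, 233, 183, 119, 98, 100, 102, 103, 102, 102, 104, 102, 104, 100, 120, 194, 239, 242, 240, 240]
screws [-79.9  64. ] [80.7 64.4]
cover edge [-81.1  54.4] [78.  54.8] handle end [-1.6 42.2]
```

Request:
{"op": "step_arm", "data": {
  "slide": [
    [0.5,0,5],
    [0,0,12],
    [0,0,18],
    [0,0,18],
    [0,0,12],
    [0,0,7],
    [0,0,5],
    [0,0,2],
    [0,0,0],
    [0,0,0],
    [0,0,0]
  ],
  "twist": [0.1,0,0,0,0,0,0,0,0,0,0]
}}

```text
time: 18.02
position: [0.531, 0.2449, 0.0713]
tool_rot: [0.735, 0.678, 0.001, 0.0]
ft_force: [-0.1, -0.3, -3.4]
grip_width: 0.0136
```

```bash
python3 - <<'E'
from h import *
plan([.5295,.2445,.062],-4.52)
c=grab('wrist','7')
E
```

```text
t 18.02 pos [0.531  0.2449 0.0713] yang -4.6 z [ 1.6e-03  4.0e-04 -1.0e+00] F [-0.1 -0.3 -3.4] w 13.6
 twist -0.08 then slide mm x -0.5 y -1.5 z 9.3
```

View pics/wrist_7.png

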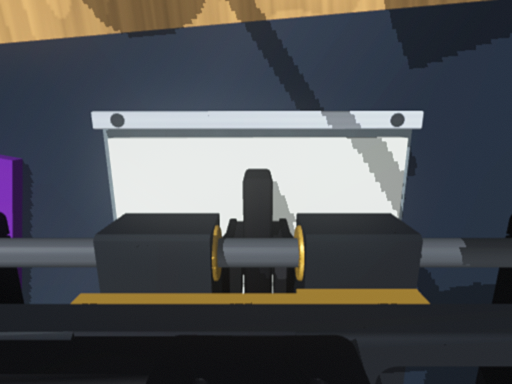

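Request:
{"op": "step_arm", "data": {
  "slide": [
    [0,-1,2],
    [0,0,3],
    [0,0,2.5],
    [0,0,1],
    [0,0,0],
    [0,0,0]
  ],
  "twist": [0,0,0,0,0,0]
}}

```text
time: 18.57
position: [0.5293, 0.2448, 0.0618]
tool_rot: [0.735, 0.678, -0.0, -0.0]
ft_force: [-0.3, 0.3, -4.2]
grip_width: 0.0136
```

Request:
{"op": "step_arm", "data": {
  "slide": [
    [0,0,1],
    [0,0,1],
    [0,0,0.5],
    [0,0,0],
    [0,0,0]
  ],
  "twist": [0,0,0,0,0]
}}

```text
time: 18.98
position: [0.5294, 0.2448, 0.0595]
tool_rot: [0.735, 0.678, -0.0, -0.0]
ft_force: [0.1, -0.5, -3.3]
grip_width: 0.0135
```

```bash
python3 - <<'E'
from h import *
plan([.5295,.2445,.0546],-4.52); print(robot.get_obs()['moment'])
E
```

```text
t 18.98 pos [0.5294 0.2448 0.0595] yang -4.61 z [-1.e-04 -0.e+00 -1.e+00] F [ 0.1 -0.5 -3.3] w 13.5
 twist -0.09 then slide mm x -0.3 y 0.1 z 4.9
[-0.09191453  0.06932906  0.01546732]
```

Request:
{"op": "step_arm", "data": {
  "slide": [
    [0,0,1],
    [0,0,1],
    [0,0,0],
    [0,0,0]
  ],
  "twist": [0,0,0,0]
}}

```text
time: 19.32
position: [0.5293, 0.2448, 0.0575]
tool_rot: [0.735, 0.678, -0.0, -0.0]
ft_force: [-0.1, 0.1, -3.7]
grip_width: 0.0136
```

Request:
{"op": "step_arm", "data": {
  "slide": [
    [0,0,1],
    [0,0,0.7],
    [0,0,0],
    [0,0,0]
  ],
  "twist": [0,0,0,0]
}}

```text
time: 19.65
position: [0.5293, 0.2448, 0.0558]
tool_rot: [0.735, 0.678, -0.0, -0.0]
ft_force: [0.4, -0.1, -4.5]
grip_width: 0.0135
```

Request:
{"op": "step_arm", "data": {
  "slide": [
    [0,0,0.7],
    [0,0,0.5],
    [0,0,0],
    [0,0,0]
  ],
  "twist": [0,0,0,0]
}}

```text
time: 19.98
position: [0.5294, 0.2448, 0.0547]
tool_rot: [0.735, 0.678, 0.0, 0.0]
ft_force: [0.3, -0.7, -3.2]
grip_width: 0.0139
```

It dropped over the pin at the first try (z 0.0547, flat height). Now pressing.

Request:
{"op": "step_arm", "data": {
  "slide": [
    [0,0,0.4],
    [0,0,0],
    [0,0,0]
  ],
  "twist": [0,0,0]
}}

```text
time: 20.23
position: [0.5295, 0.2448, 0.0546]
tool_rot: [0.735, 0.678, 0.0, 0.0]
ft_force: [-0.8, -1.2, 0.2]
grip_width: 0.0139
```

Request:
{"op": "step_arm", "data": {
  "slide": [
    [0,0,0.3],
    [0,0,0],
    [0,0,0]
  ],
  "twist": [0,0,0]
}}

```text
time: 20.48
position: [0.5294, 0.2449, 0.0546]
tool_rot: [0.735, 0.678, 0.0, 0.0]
ft_force: [-1.5, -0.7, 5.8]
grip_width: 0.0134
```

Request:
{"op": "step_arm", "data": {
  "slide": [
    [0,0,0.25],
    [0,0,0.25],
    [0,0,0],
    [0,0,0],
    [0,0,0]
  ],
  "twist": [0,0,0,0,0]
}}

```text
time: 20.9
position: [0.5294, 0.2448, 0.0546]
tool_rot: [0.735, 0.678, 0.0, 0.0]
ft_force: [-3.5, -0.8, 9.1]
grip_width: 0.014
```

```bash
python3 - <<'E'
from h import *
plan([.5295,.2445,.0546],-4.52)
C=grab('side','8');D=grab('scene','8')
cv2.imwrite('pics/fin.png',np.hstack([cv2.resize(C['color'][90:210,130:280],(400,320),interpolation=cv2.INTER_CUBIC),cv2.resize(D['color'][120:240,280:400],(400,320),interpolation=cv2.INTER_CUBIC)]))
plan([.5295,.2445,.0546],-4.52)
W=grab('wrist','8');P=cloud(W);h=cv2.cvtColor(W['color'],cv2.COLOR_BGR2HSV)
m=(h[...,1]<50)&(h[...,2]>180)&(P[...,2]>.026)&(P[...,2]<.045);m[:145]=0;m[210:]=0
q=P[m];A=np.c_[q[:,:2]-q[:,:2].mean(0),np.ones(len(q))];print(len(q),np.linalg.lstsq(A,q[:,2],rcond=None)[0])
plan([.5295,.2445,.0546],-4.52)
E
```

```text
t 20.9 pos [0.5294 0.2448 0.0546] yang -4.6 z [ 5.e-04  1.e-04 -1.e+00] F [-3.5 -0.8  9.1] w 14.0
 twist -0.08 then slide mm x -0.3 y 0.1 z -0.0
t 21.0 pos [0.5295 0.2449 0.0546] yang -4.6 z [ 5.e-04  0.e+00 -1.e+00] F [-2.3 -0.8  8.3] w 13.7
 twist -0.08 then slide mm x -0.4 y 0.1 z 0.0
15743 [0.00165183 0.00047334 0.03410813]
t 21.05 pos [0.5294 0.2449 0.0546] yang -4.6 z [ 4.e-04  1.e-04 -1.e+00] F [-2.  -0.6  8.8] w 13.2
 twist -0.08 then slide mm x -0.3 y 0.1 z -0.0
```

View pics/fin.png

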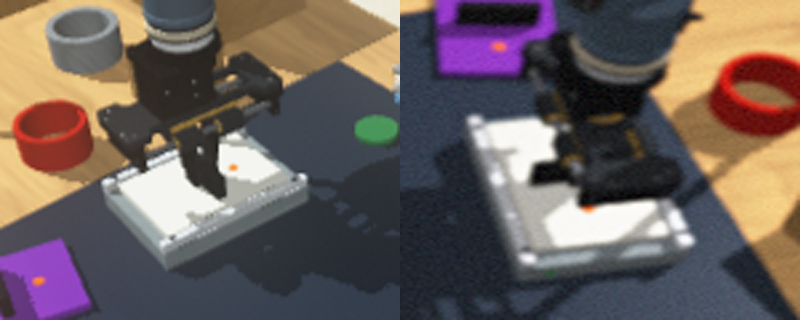

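View pics/wrist_8.png

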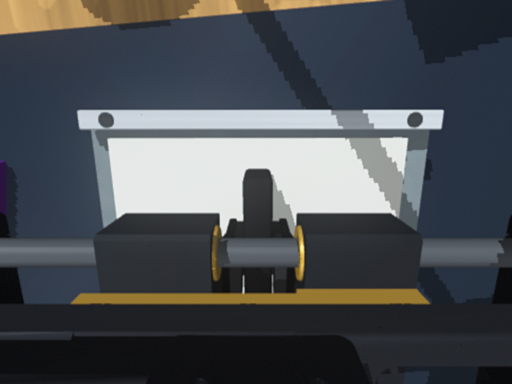

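The plate is flat at 34.1 mm, tilted under 0.1°, between the rails, with the dot on the pin side at (232,167) in the left crop. The push is only about 9 N so far, so I press further.

Request:
{"op": "step_arm", "data": {
  "slide": [
    [0,0,0.3],
    [0,0,0.3],
    [0,0,0],
    [0,0,0],
    [0,0,0],
    [0,0,0]
  ],
  "twist": [0,0,0,0,0,0]
}}

```text
time: 21.55
position: [0.5294, 0.2448, 0.0546]
tool_rot: [0.735, 0.678, 0.0, 0.0]
ft_force: [-3.8, -1.7, 12.2]
grip_width: 0.0132
```

Request:
{"op": "step_arm", "data": {
  "slide": [
    [0,0,0.4],
    [0,0,0.3],
    [0,0,0],
    [0,0,0],
    [0,0,0],
    [0,0,0],
    [0,0,0],
    [0,0,0]
  ],
  "twist": [0,0,0,0,0,0,0,0]
}}

```text
time: 22.22
position: [0.5295, 0.2448, 0.0546]
tool_rot: [0.735, 0.678, 0.0, 0.0]
ft_force: [-3.4, -1.6, 17.2]
grip_width: 0.0134
```

Request:
{"op": "step_arm", "data": {
  "slide": [
    [0,0,0],
    [0,0,0],
    [0,0,0],
    [0,0,0],
    [0,0,0],
    [0,0,0]
  ],
  "twist": [0,0,0,0,0,0]
}}

```text
time: 22.72
position: [0.5295, 0.2448, 0.0546]
tool_rot: [0.735, 0.678, 0.0, 0.0]
ft_force: [-5.1, -1.9, 16.2]
grip_width: 0.0139
```

```bash
python3 - <<'E'
from h import *
plan([.5295,.2445,.0546],-4.52)
print(robot.hand_in())
E
```

```text
t 22.72 pos [0.5295 0.2448 0.0546] yang -4.59 z [ 8.e-04  0.e+00 -1.e+00] F [-5.1 -1.9 16.2] w 13.9
 twist -0.07 then slide mm x -0.3 y 0.1 z -0.0
the job is handed in; nothing more can be done
None
```

The job is done and handed in at 22.7 s. The slip is released in the nest, and the white cover is on the jig with its dot towards the pin. The hand still grips the handle, pressing at about 16 N.

- **Slip:** the wrist picture after release showed it square in the pocket and flat. Depth put its top at 22.8 mm; 22 was expected.
- **Cover:** I had measured the pin first (about jig x 37–38 mm), so the cover dropped over it directly and no sliding was needed. The plate's top measured 34.1 mm (34 expected) with under 0.1° of tilt. The hand was 24 mm above its height at the grasp, as it should be with the cover fully down.
- **Disagreements:** the cameras differed by 2–4 mm on positions. The pin came out between 35.6 and 38.7 mm along the jig across readings; I trusted the wrist camera. A side force of about 5 N remained at the end, within the limits.
- **Other things on the bench:** I made no contact with them. The last pictures show those in view in place, but I did not measure them.

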